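# Turn a lying sample bottle upright in the fingers and stand it in its tray place

## Robot

A 6-joint arm with a two-finger parallel gripper is mounted at the origin on a cart in front of the work surface, level with it; the furniture and walls round the work are solid. World frame = base frame: x ahead of the robot, y to its left, z up, the work surface at z = 0. Lengths are in mm, angles in degrees, forces in N, time in s.
With the tool pointing down it reaches from about 150 to 775 mm from the base axis. Payload 6.1 kg.
Tool frame: the origin (TCP) lies between the finger pads; the fingertips stand 22 mm ahead of it and the grasp point (between the pads) lies 3 mm ahead of it; z points along the fingers, y is the line along which they close (so a half turn about z gives the same grasp; the last joint's range is limited). The gripper opens to 85 mm and grips with 20 to 120 N. Pads are 22 mm wide; open, the fingers measure 114 mm over their backs; the gripper's body (76 mm by 85 mm) begins 54 mm behind the grasp point. The pads swing forward as they close: fully open they stand 13 mm farther back than shut.
Start: joints at [75.115, 7.208, -2.269, 80.523, 0, 90], TCP at [134.86, 507.367, 230.195] pointing down, gripper open.
Joint ranges: [-155.77, 155.77], [-54.66, 111.73], [-72.52, 77.12], [-102.08, 115.82], [-83.92, 84.16], [-180, 180]. Speed limits (degrees/s): [136.94, 136.94, 172.46, 180, 180, 180].

## Interface

Orientations are given as a 3x3 rotation matrix whose columns are the frame's x, y, z axes.
In Python, from workcell import bot gives the robot as it stands.
- The arm moves only by the tool jog_arm, never from a script. Its argument "commands" is a list of rows, each an object with "jaw": the finger opening in m, from 0 to 0.0854; "delta_pos": the shift along the tool's x, y, z in m, a list of three; "angular": the turn, a rotation vector about the tool's x, y, z in degrees, a list of three. A call has 1 to 12 rows; each row shifts and turns the commanded pose from where the row before left it, along the tool's axes as they then stand; what a row does not reach is not made up. A row lasts 1/12 s, in which the tool goes at most 41.7 mm and 7.16 degrees, less where a joint would pass 70% of its speed; a pose out of reach is approached as far as the arm can. A call with a gripper value outside its range is refused whole. The fingers move at their own pace and stop on an object; "grip_force" is the grip in N (left out, the last holds). Time passes only in rows, so rows that do not move let the fingers close. It gives the time, the measured TCP pose, the force, the opening and the grip force at its end, in the units of the state.
- bot.get_state(): the state, without advancing time (a new reading comes with each control period).
- bot.read_camera(name): name is "side" or "top"; returns a dict with "color" (384x512x3 uint8, red, green, blue), "z_map" (384x512 float32, mm along the optical axis (not along the pixel's ray), 0 where there is no reading), "fx", "fy", "cx", "cy" (pixels), "k1" (the pictures are not rectified: a ray, as slopes to the right and down, at radius r is drawn at 1 + k1 r^2 times it, then the intrinsics apply), "extrinsics" (4x4, takes a point from world to camera coordinates). Camera axes: x right, y down, z forward; pixel columns grow to the right and rows downward; lengths in mm; the calibration is good to about 2 mm. A picture is of the moment at which its call begins.
- bot.job_done(): hands the job in; it is judged then, once.
Trained networks look in the newest picture that a camera, given by its name, has taken for a name from the list of things; names that differ only in an ending like _2 or _b are one class to them, and where a whole thing is asked for, a point or a joint stands for the part that bears it (a point fixed in the world has none). Each returns a list of dicts, best first, with "confidence" (0 to 1); they miss things now and then, are a little off and sometimes report something else, mostly with a low value. They report only what shows in the picture. A call takes as long as a camera call. They do not tell look-alikes from the thing itself.
- bot.recognise(camera, label): "xyz" ([x, y, z] in mm, in world coordinates, good to about 4 mm: the middle of the surface that is visible of it).
- bot.regions_of(camera, label): "region" (384x512 bool, what is visible of it).
The state is a dict: "clock": time; "q": joint angles; "qd": joint speeds; "effort": joint torques, N m; "eef_pos": TCP position; "eef_rot": TCP orientation; "contact_force": force on the tool from outside, world axes, zero at the start; "moment": the same for the moment, N m; "width": finger opening in mm; "grip_force": force on a finger pad.
Only numpy, scipy, OpenCV 4.12 (cv2) and the standard library are available. Lean on these libraries where they do the work, as an engineer would, in place of code of your own. Each camera call takes 0.05 s, during which the arm holds its last target. There are 200 camera calls.

## Task

The pink sample bottle lies drying in its cradle. Pick it up across its body, lay its cap on the edge of the black rubber buffer at the front of the small bench riser and push it against that edge so that the bottle swings upright, cap up, between your fingers with its side flat against the buffer, pressing firmly but without ramming it; then carry it to the bottle tray and stand it upright in the middle of the round blue pad, let go and leave it standing. Leave the other bottles in the tray and the two vials on the riser where they are.

Things in the scene. Friction and masses are not known exactly. Their poses are not given: they have to be found in the camera images.
- pink_bottle: Pink 60 ml bottle, loose, 63 to 126 g, 86 mm long: round body 37 mm across from 0 to 66 mm, white screw cap 34 mm across from 66 to 86 mm. Origin: centre of its underside; z axis along the bottle to the cap. It starts level in the cradle, axis 36 mm above the worktop, cap away from the robot within 40 degrees. Gripped at 20 to 40 N it turns between the pads when its cap is pushed (5 to 25 N).
- pink_cap (a point): Centre of the outer face of the pink bottle's white cap, on the bottle's axis, 86 mm from the underside. Gripped 50 mm from its underside, the bottle keeps its cap clear of the gripper's body after the turn, and the cap can lie on the edge 29 mm from the grip. Turning, the bottle also slides 5 to 12 mm in the fingers and lags behind: press on until its side lies flat on the buffer's face.
- cradle: Drying cradle, fixed: white base plate 110 x 60 x 6 mm; on it two steel rods, 8 mm thick, 96 mm long, 20 mm apart, tops 20 mm above the worktop, along its x axis. The bottle lies on the rods along that axis, cap towards +x, its sides free for the fingers. Origin: middle of its underside.
- riser: Small grey and white bench riser (raised shelf), fixed: 240 mm wide (y axis), 135 mm high. In the middle of its front a black rubber buffer stands out 16 mm towards the robot: 24 mm wide, flat upright face in the plane x = 0 from 73 to 135 mm height, top edge rounded to 3 mm. The fingers fit past it on both sides. x axis: into the riser. Origin: at worktop level below the buffer's face.
- riser_edge (a point): Middle of the upper front edge of the black rubber buffer, 135 mm above the worktop; axes as the riser's (x into the riser, y along the edge, z up). The edge runs 12 mm to either side.
- tray: Grey bottle tray, fixed: 84 x 236 x 16 mm, walls 4 mm, floor 4 mm thick, two dividers make three places in a row along its y axis, about 77 mm apart, each about 76 x 73 mm inside. Origin: middle of its underside.
- blue_pad: Round blue pad, fixed, 60 mm in diameter, 3 mm thick, in the middle of one of the three tray places; which one varies. Origin: centre of its underside.
- pad_top (a point): Centre of the upper face of the blue pad, 7 mm above the worktop: where the pink bottle's underside centre must come to stand.
- clear_bottle: Bystander: clear bottle with white cap, 37 mm in diameter, 88 mm high, standing loose in the tray. Origin: centre of its underside.
- dropper_bottle: Bystander: amber dropper bottle with black cap, 33 mm in diameter, 62 mm high, standing loose in the tray. Origin: centre of its underside.
- vial_blue_cap: Bystander: pink vial with blue cap, 21 mm in diameter, 60 mm high, standing loose on the riser about 100 mm behind the buffer's face. Origin: centre of its underside.
- vial_black_cap: Bystander: ochre vial with black cap, 21 mm in diameter, 60 mm high, standing loose on the riser about 100 mm behind the buffer's face. Origin: centre of its underside.
There are look-alikes about, which are no part of the job. There is more than one size of the pink_bottle; the one meant has the size given above.

How it is judged (in metres and radians):
On the way, in this order (a step that is already met when the one before it is completed fails the run):
1. the bottle, still lying over (more than 0.6 rad from upright) and held in the fingers, is pressed against the riser with more than 1 N (contact force between pink_bottle and riser above 1 N and contact force between pink_bottle and the fingers above 1 N and angle between pink_bottle's own z axis and vertical above 0.6 rad and height (world z) of pink_bottle above 0.06 m), for 0.05 s.
2. the bottle hangs upright in the fingers, cap up, within 0.35 rad, clear of worktop and tray (contact force between pink_bottle and the fingers above 1 N and angle between pink_bottle's own z axis and vertical below 0.35 rad and height (world z) of pink_bottle above 0.02 m), for 0.2 s.
At the end, for the whole second after the job is handed in: The pink bottle stands free on the blue pad, cap up and upright within 0.08 rad, its underside centre within 15 mm of the pad's centre and its underside on the pad within 4 mm, released and at rest (angle between pink_bottle's own z axis and vertical below 0.08 rad and horizontal distance between pink_bottle and pad_top below 0.015 m and z of pink_bottle in the frame of pad_top between -0.004 and 0.004 m and linear speed of pink_bottle below 0.02 m/s and contact force between pink_bottle and the fingers below 0.5 N); the robot touches nothing.
It fails at once if another bottle or vial is moved by more than 25 mm or tipped over (distance of any of clear_bottle, dropper_bottle, vial_blue_cap, vial_black_cap from where it was at the start of the episode above 0.025 m or angle between any of clear_bottle, dropper_bottle, vial_blue_cap, vial_black_cap's own z axis and vertical above 0.5 rad).
It fails at once if the bottle is rammed against the riser with more than 60 N (contact force between pink_bottle and riser above 60 N).
It also fails if it takes over 72 s, if anything falls off the work surface, if the arm or the gripper's body presses on something with over 40 N, if the wrist force passes 120 N, or if a joint passes its speed limit or range.

## Working session

There is one attempt and no reset: what is moved stays moved. The work goes in short steps, Python scripts to look and compute and a tool call to move; the robot and the scene stay as the last step left them, time stands still between calls to the robot, and variables do not carry over. Pictures are saved under pics/ and viewed, at most 10 in all, crops included, and the job is handed in when it is done.

Besides the shell and the picture viewer there is one more tool, called after "Request:" by a JSON object that holds its "api" and its "payload". jog_arm: Moves the arm, as the interface text tells. Its arguments: {"type":"object","properties":{"commands":{"type":"array"},"grip_force":{"type":"number"}},"required":["commands"]}

```bash
mkdir -p pics; cat > h.py <<'E'
import numpy as np, cv2
from workcell import bot
def cloud(c):
    z=c["z_map"]; v,u=np.mgrid[0:z.shape[0],0:z.shape[1]]
    K=np.array([[c["fx"],0,c["cx"]],[0,c["fy"],c["cy"]],[0,0,1.]])
    n=cv2.undistortPoints(np.stack([u,v],-1).reshape(-1,1,2).astype(float),K,np.array([c["k1"],0,0,0.])).reshape(*z.shape,2)
    P=np.dstack([n*z[...,None],z])
    E=np.array(c["extrinsics"]); W=(P-E[:3,3])@E[:3,:3]
    W[z==0]=np.nan
    return W
def save(c,n): cv2.imwrite("pics/"+n,cv2.cvtColor(c["color"],cv2.COLOR_RGB2BGR))
E
python3 - <<'E'
from h import *
ims=[]
for n in ["side","top"]:
    c=bot.read_camera(n); ims.append(c["color"]); np.save(n+"_w.npy",cloud(c)); np.save(n+"_c.npy",c["color"])
    E=np.array(c["extrinsics"]); print(n,"cam at",(-E[:3,:3].T@E[:3,3]).round(),E[:3,:3].round(2).tolist(),c["k1"])
    for l in ["pink_bottle","pink_cap","cradle","riser","riser_edge","tray","blue_pad","clear_bottle","dropper_bottle","vial_blue_cap","vial_black_cap"]:
        print(n,l,[(np.round(r["xyz"]).tolist(),round(r["confidence"],2)) for r in bot.recognise(n,l)])
    
im=np.vstack(ims); cv2.imwrite("pics/a.png",cv2.cvtColor(cv2.resize(ims[0],(768,576)),4)); cv2.imwrite("pics/b.png",cv2.cvtColor(cv2.resize(ims[1],(768,576)),4))
print(bot.get_state())
E
```

```text
side cam at [ 411. -816.  485.] [[0.99, -0.16, 0.01], [-0.06, -0.47, -0.88], [0.14, 0.87, -0.47]] -0.004754874455333359
side pink_bottle [([398.0, 208.0, 18.0], 0.74), ([413.0, -20.0, 45.0], 0.71), ([375.0, 96.0, 25.0], 0.51)]
side pink_cap [([414.0, -22.0, 44.0], 0.8), ([380.0, 94.0, 18.0], 0.75), ([394.0, 204.0, 18.0], 0.68)]
side cradle [([419.0, -24.0, 6.0], 0.74)]
side riser [([623.0, -161.0, 114.0], 0.71)]
side riser_edge []
side tray [([480.0, -334.0, 3.0], 0.59)]
side blue_pad [([501.0, -375.0, 6.0], 0.88)]
side clear_bottle [([484.0, -308.0, 57.0], 0.61), ([501.0, -377.0, 4.0], 0.51), ([482.0, -333.0, 4.0], 0.34)]
side dropper_bottle [([466.0, -231.0, 41.0], 0.66)]
side vial_blue_cap [([656.0, -132.0, 168.0], 0.36)]
side vial_black_cap [([656.0, -132.0, 166.0], 0.53), ([691.0, 18.0, 171.0], 0.23)]
top cam at [384. -81. 956.] [[-0.11, -0.99, -0.0], [-0.97, 0.11, -0.2], [0.2, -0.02, -0.98]] -0.0047997049090865
top pink_bottle [([401.0, 209.0, 25.0], 0.77), ([415.0, -8.0, 54.0], 0.66), ([382.0, 103.0, 27.0], 0.64)]
top pink_cap [([395.0, 221.0, 23.0], 0.79), ([418.0, -6.0, 50.0
[... 513 characters left out ...]
43209e+01,
       -1.29658910e-03,  8.99994672e+01]), 'qd': array([-0.02111887,  0.00064633, -0.02208662,  0.05336955, -0.04798011,
       -0.06128419]), 'effort': array([ 7.13821046e-04, -4.35713232e+01,  3.53100765e+01,  1.31153789e-03,
        7.58867418e-05,  9.91763130e-06]), 'eef_pos': array([134.87138388, 507.3631272 , 230.1833501 ]), 'eef_rot': array([[-9.66442078e-01,  2.56884624e-01,  1.19809283e-05],
       [ 2.56884623e-01,  9.66442077e-01, -4.30174347e-05],
       [-2.26293908e-05, -3.84961428e-05, -9.99999999e-01]]), 'contact_force': array([0.05229611, 0.03267427, 0.25380893]), 'moment': array([0.00805254, 0.04415422, 0.00773358]), 'grip_force': 0.0, 'width': 85.34772759891683}
```

View pics/a.png

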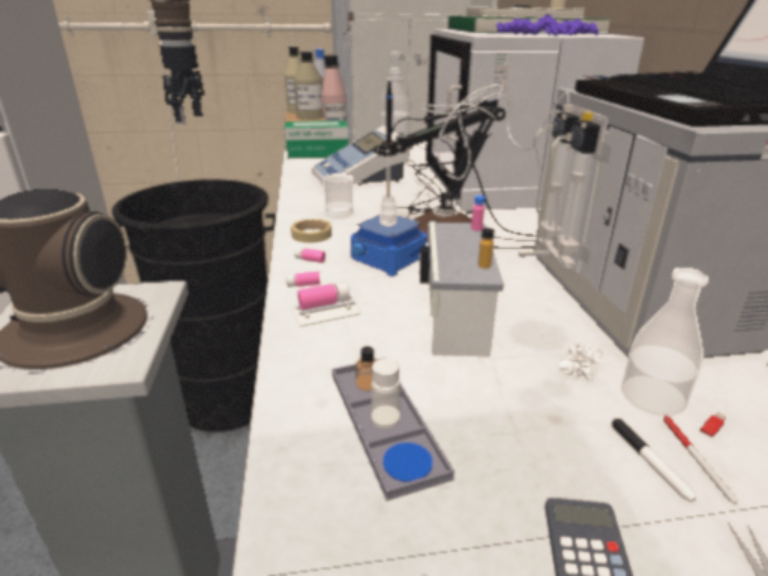

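View pics/b.png

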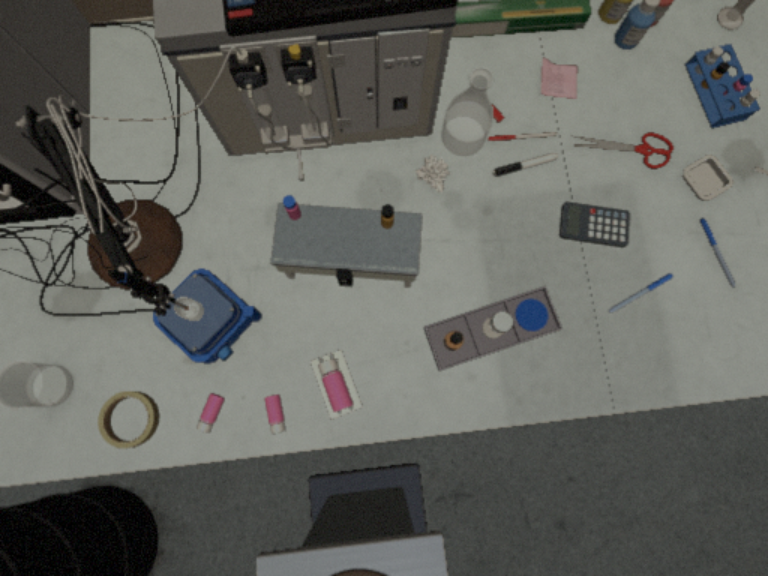

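Candidates (in the 768-px top view): the pink bottle in the cradle at (335,385), and smaller pink bottles lying on the worktop at (275,412) and (210,412). I choose the one in the cradle, because it matches the description and the size. Buffer at (345,277), pad at (530,316).

```bash
cat > m.py <<'E'
from h import *
T=np.load("top_w.npy");S=np.load("side_w.npy");tc=np.load("top_c.npy");sc=np.load("side_c.npy")
def rect(p):
    r=cv2.minAreaRect(p.astype(np.float32)); return np.round(r[0],1),np.round(r[1],1),round(r[2],2),np.round(cv2.boxPoints(r)).tolist()
def inb(W,x0,x1,y0,y1,z0,z1): return (W[...,0]>x0)&(W[...,0]<x1)&(W[...,1]>y0)&(W[...,1]<y1)&(W[...,2]>z0)&(W[...,2]<z1)
for n,W,C in(("top",T,tc),("side",S,sc)):
    hsv=cv2.cvtColor(C,cv2.COLOR_RGB2HSV)
    print(n,"table z",np.nanmedian(W[inb(W,300,600,-200,-100,-15,15)][:,2]).round(1))
    m=inb(W,580,800,-250,100,120,150); P=W[m]; print(" riser",m.sum(),rect(P[:,:2]),np.median(P[:,2]).round(1))
    # buffer: dark pixels
    m=(C.max(-1)<55)&inb(W,540,640,-150,30,60,145); P=W[m]
    print(" buffer",m.sum(),P.min(0).round(),P.max(0).round(),np.median(P,0).round(1)); 
    t=P[P[:,2]>128]; print("  top part",len(t), rect(t[:,:2]) if len(t)>5 else "")
    pink=(hsv[...,1]>110)&(hsv[...,0]>150)&(hsv[...,0]<178)
    m=pink&inb(W,340,480,-80,50,15,80);P=W[m]; print(" body",m.sum(),rect(P[:,:2]),np.percentile(P[:,2],95).round(1))
    m=inb(W,340,500,-80,60,24,80);P=W[m]; print(" bottle",m.sum(),rect(P[:,:2]),np.percentile(P[:,2],[50,95]).round(1))
    m=inb(W,340,500,-90,70,3,10);P=W[m]; print(" cradle",m.sum(),rect(P[:,:2]))
    m=(hsv[...,0]>100)&(hsv[...,0]<125)&(hsv[...,1]>150)&inb(W,440,560,-430,-320,-5,20);P=W[m]; print(" pad",m.sum(),rect(P[:,:2]),np.median(P[:,2]).round(1),cv2.minEnclosingCircle(P[:,:2].astype(np.float32)))
    m=inb(W,420,560,-440,-150,9,20);P=W[m]; print(" tray",m.sum(),rect(P[:,:2]))
    if n=="side":
        m=inb(W,570,700,-200,-140,20,125)
        print(" riser side",m.sum(), W[m].min(0).round(),W[m].max(0).round())
a=cv2.resize(tc[120:300,160:320],(640,720))[:600]; b=sc[120:230,180:350]; b=cv2.resize(b,(800,518))
cv2.imwrite("pics/c.png",cv2.cvtColor(cv2.resize(np.hstack([cv2.resize(a,(533,500)),cv2.resize(b,(772,500))]),(800,306)),4))
E
python3 m.py
```

```text
top table z 0.1
 riser 3943 (array([638.7, -54.4]), array([239.8, 121.8]), 78.9, [[556.0, -160.0], [675.0, -184.0], [722.0, 52.0], [602.0, 75.0]]) 135.1
 buffer 104 [577. -57.  92.] [599. -32. 138.] [583.9 -44.8 133.6]
  top part 72 (array([587.4, -44.1]), array([24.7, 16.9]), 80.02, [[577.0, -55.0], [594.0, -58.0], [598.0, -33.0], [581.0, -30.0]])
 body 208 (array([406.6,  -8.4]), array([59.1, 31.7]), 14.78, [[374.0, -1.0], [382.0, -31.0], [439.0, -16.0], [431.0, 14.0]]) 56.0
 bottle 478 (array([417.7,  -5.7]), array([86.2, 36.6]), 14.43, [[371.0, 1.0], [380.0, -34.0], [464.0, -13.0], [455.0, 23.0]]) [51.7 55.9]
 cradle 503 (array([420.5, -10. ]), array([159.5, 158.6]), 0.29, [[340.0, 69.0], [341.0, -90.0], [501.0, -89.0], [500.0, 70.0]])
 pad 333 (array([ 503.6, -371.5]), array([55.5, 53. ]), 84.11, [[474.0, -396.0], [527.0, -402.0], [533.0, -347.0], [480.0, -341.0]]) 6.8 ((504.14068603515625, -372.18701171875), 28.66825294494629)
 tray 558 (array([ 487.1, -296.8]), array([ 84.5, 236.7]), 11.98, [[421.0, -190.0], [470.0, -421.0], [553.0, -404.0], [504.0, -172.0]])
side table z -1.0
[... 427 characters left out ...]
], [438.0, -24.0], [434.0, -5.0]]) 51.7
 bottle 445 (array([416.6, -10.9]), array([86.7, 33.1]), 14.27, [[371.0, -6.0], [379.0, -38.0], [463.0, -16.0], [455.0, 16.0]]) [44.1 53.3]
 cradle 264 (array([418.8,  -6.9]), array([109.8,  59.6]), 14.46, [[358.0, 8.0], [373.0, -49.0], [479.0, -22.0], [465.0, 36.0]])
 pad 601 (array([ 502. , -373.3]), array([55. , 55.7]), 85.55, [[472.0, -399.0], [528.0, -403.0], [532.0, -348.0], [476.0, -344.0]]) 6.2 ((501.58013916015625, -372.9371032714844), 29.31572914123535)
 tray 970 (array([ 484.7, -297. ]), array([ 84.4, 239.4]), 11.99, [[419.0, -189.0], [468.0, -423.0], [551.0, -405.0], [501.0, -171.0]])
 riser side 1625 [ 571. -184.   20.] [ 672. -141.  125.]
```

View pics/c.png

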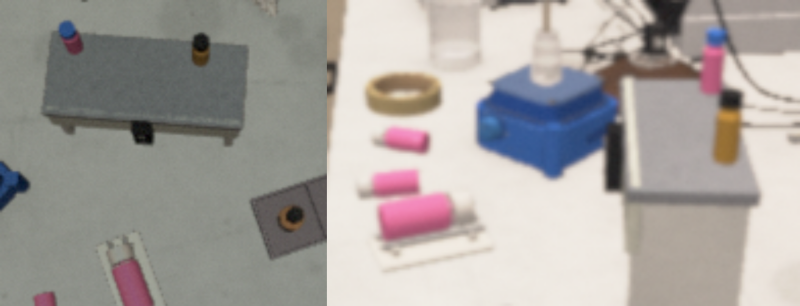

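The crop confirms it: the full-size pink bottle lies in the cradle with its white cap away from the robot. The black buffer is on the riser front, and the look-alikes are smaller. Bottle axis yaw is about 14.4°, grip point about (424,-5), riser edge about (579,-44) with yaw -11°, pad about (503,-372.5). Next I move above the bottle.

Request:
{"api": "jog_arm", "payload": {"commands": [{"jaw": 0.085,"delta_pos": [0,0,0],"angular": [0,0,-5.86]},{"jaw": 0.085,"delta_pos": [0,0,0],"angular": [0,0,-5.86]},{"jaw": 0.085,"delta_pos": [0,0,0],"angular": [0,0,-5.86]},{"jaw": 0.085,"delta_pos": [0,0,0],"angular": [0,0,-5.86]},{"jaw": 0.085,"delta_pos": [0,0,0],"angular": [0,0,-5.86]},{"jaw": 0.085,"delta_pos": [-0.0076,-0.0284,0],"angular": [0,0,0]},{"jaw": 0.085,"delta_pos": [-0.0076,-0.0284,0],"angular": [0,0,0]},{"jaw": 0.085,"delta_pos": [-0.0076,-0.0284,0],"angular": [0,0,0]},{"jaw": 0.085,"delta_pos": [-0.0076,-0.0284,0],"angular": [0,0,0]},{"jaw": 0.085,"delta_pos": [-0.0076,-0.0284,0],"angular": [0,0,0]},{"jaw": 0.085,"delta_pos": [-0.0076,-0.0284,0],"angular": [0,0,0]},{"jaw": 0.085,"delta_pos": [-0.0076,-0.0284,0],"angular": [0,0,0]}], "grip_force": 30}}

```text
clock: 2.2
eef_pos: [236.2, 326.8, 230.3]
eef_rot: [[-0.968, -0.249, 0.0], [-0.249, 0.968, 0.0], [-0.0, 0.0, -1.0]]
contact_force: [1.2, 0.5, 0.0]
width: 84.9
grip_force: 0.0
```

Request:
{"api": "jog_arm", "payload": {"commands": [{"jaw": 0.085,"delta_pos": [-0.0076,-0.0284,0],"angular": [0,0,0]},{"jaw": 0.085,"delta_pos": [-0.0076,-0.0284,0],"angular": [0,0,0]},{"jaw": 0.085,"delta_pos": [-0.0076,-0.0284,0],"angular": [0,0,0]},{"jaw": 0.085,"delta_pos": [-0.0076,-0.0284,0],"angular": [0,0,0]},{"jaw": 0.085,"delta_pos": [-0.0076,-0.0284,0],"angular": [0,0,0]},{"jaw": 0.085,"delta_pos": [-0.0076,-0.0284,0],"angular": [0,0,0]},{"jaw": 0.085,"delta_pos": [-0.0076,-0.0284,0],"angular": [0,0,0]},{"jaw": 0.085,"delta_pos": [-0.0076,-0.0284,0],"angular": [0,0,0]},{"jaw": 0.085,"delta_pos": [-0.0076,-0.0284,0],"angular": [0,0,0]},{"jaw": 0.085,"delta_pos": [-0.0076,-0.0284,0],"angular": [0,0,0]},{"jaw": 0.085,"delta_pos": [-0.0076,-0.0284,0],"angular": [0,0,0]},{"jaw": 0.085,"delta_pos": [-0.0076,-0.0284,0],"angular": [0,0,0]}]}}

```text
clock: 3.2
eef_pos: [409.5, 19.2, 230.4]
eef_rot: [[-0.969, -0.249, 0.001], [-0.249, 0.969, 0.0], [-0.001, -0.0, -1.0]]
contact_force: [-0.0, 0.3, 1.0]
width: 85.2
grip_force: 0.0
```

Request:
{"api": "jog_arm", "payload": {"commands": [{"jaw": 0.085,"delta_pos": [-0.0076,-0.0284,0],"angular": [0,0,0]},{"jaw": 0.085,"delta_pos": [0,0,0.02],"angular": [0,0,0]},{"jaw": 0.085,"delta_pos": [0,0,0.03],"angular": [0,0,0]},{"jaw": 0.085,"delta_pos": [0,0,0.03],"angular": [0,0,0]},{"jaw": 0.085,"delta_pos": [0,0,0.02],"angular": [0,0,0]},{"jaw": 0.085,"delta_pos": [0,0,0],"angular": [0,0,0]},{"jaw": 0.085,"delta_pos": [0,0,0],"angular": [0,0,0]}]}}

```text
clock: 3.78
eef_pos: [422.7, -4.9, 129.9]
eef_rot: [[-0.969, -0.249, -0.002], [-0.249, 0.969, 0.0], [0.002, 0.0, -1.0]]
contact_force: [-1.0, -0.1, 1.3]
width: 85.2
grip_force: 0.0
```

Request:
{"api": "jog_arm", "payload": {"commands": [{"jaw": 0.085,"delta_pos": [-0.001,0,0.02],"angular": [0,0,0]},{"jaw": 0.085,"delta_pos": [0,0,0.02],"angular": [0,0,0]},{"jaw": 0.085,"delta_pos": [0,0,0.02],"angular": [0,0,0]},{"jaw": 0.085,"delta_pos": [0,0,0.015],"angular": [0,0,0]},{"jaw": 0.085,"delta_pos": [0,0,0.01],"angular": [0,0,0]},{"jaw": 0.085,"delta_pos": [0,0,0.006],"angular": [0,0,0]},{"jaw": 0.085,"delta_pos": [0,0,0],"angular": [0,0,0]},{"jaw": 0.085,"delta_pos": [0,0,0],"angular": [0,0,0]}]}}

```text
clock: 4.45
eef_pos: [425.2, -4.6, 40.2]
eef_rot: [[-0.968, -0.249, 0.001], [-0.249, 0.968, -0.0], [-0.001, -0.0, -1.0]]
contact_force: [-0.9, 0.5, 0.9]
width: 85.1
grip_force: 0.0
```

Request:
{"api": "jog_arm", "payload": {"commands": [{"jaw": 0.03,"delta_pos": [0,0,0],"angular": [0,0,0]},{"jaw": 0.03,"delta_pos": [0,0,0],"angular": [0,0,0]},{"jaw": 0.03,"delta_pos": [0,0,0],"angular": [0,0,0]},{"jaw": 0.03,"delta_pos": [0,0,0],"angular": [0,0,0]},{"jaw": 0.03,"delta_pos": [0,0,0],"angular": [0,0,0]},{"jaw": 0.03,"delta_pos": [0,0,0],"angular": [0,0,0]},{"jaw": 0.03,"delta_pos": [0,0,0],"angular": [0,0,0]},{"jaw": 0.03,"delta_pos": [0,0,0],"angular": [0,0,0]},{"jaw": 0.03,"delta_pos": [0,0,0],"angular": [0,0,0]},{"jaw": 0.03,"delta_pos": [0,0,0],"angular": [0,0,0]}], "grip_force": 32}}

```text
clock: 5.28
eef_pos: [424.7, -3.6, 40.0]
eef_rot: [[-0.968, -0.249, 0.001], [-0.249, 0.968, 0.003], [-0.002, 0.003, -1.0]]
contact_force: [-2.2, 4.9, 6.9]
width: 32.2
grip_force: 30.6
```

```bash
python3 - <<'E'
from h import *
c=bot.read_camera("side"); np.save("side_w2.npy",cloud(c)); a=cv2.resize(c["color"][130:240,170:270],(500,550),interpolation=cv2.INTER_CUBIC)
cv2.imwrite("pics/d.png",cv2.cvtColor(a,4))
s=bot.get_state(); print(s["width"],s["grip_force"],s["contact_force"],s["eef_pos"])
E
```

```text
32.42492701704498 30.553347766399384 [-2.74094975  4.42959206  6.58261589] [424.633198    -3.54715689  40.03437457]
```

View pics/d.png

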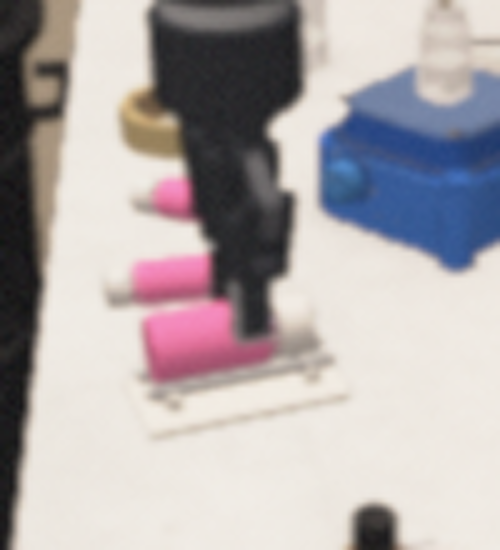

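```bash
python3 - <<'E'
from h import *
W=np.load("side_w2.npy"); 
c=bot.read_camera("side"); W=cloud(c); C=c["color"].astype(int)
u=np.array([.9686,.2487]); n=np.array([-.2487,.9686])
m=(W[...,2]>8)&(W[...,2]<90)&(np.hypot(W[...,0]-425,W[...,1]+4)<75)
P=W[m]; col=C[m]; d=P[:,:2]-[424.6,-3.6]; s=d@u; t=d@n; dark=(col.max(1)<90)
k=dark&(np.abs(s)<30)&(t<0); print("finger z pct",np.percentile(P[k,2],[0,2,5,20]).round(1),"s",np.percentile(s[k&(P[:,2]<45)],[2,50,98]).round(1),"t",np.percentile(t[k&(P[:,2]<45)],[2,50,98]).round(1))
b=~dark&(P[:,2]>22); 
pink=b&(col[:,0]-col[:,1]>60); print("pink s",np.percentile(s[pink],[1,99]).round(1),"z",np.percentile(P[pink,2],[2,98]).round(1),"t min",np.percentile(t[pink],2).round(1))
w=b&~pink&(s>5); print("white s",np.percentile(s[w],[1,99]).round(1),"z",np.percentile(P[w,2],[2,98]).round(1))
E
```

```text
Traceback (most recent call last):
IndexError: index -1 is out of bounds for axis 0 with size 0
```

```bash
python3 - <<'E'
from h import *
c=bot.read_camera("side"); W=cloud(c); C=c["color"].astype(int)
# column through the fingertip: crop x 255/5+170=221, rows 130+250/5..130+380/5
u=np.array([.9686,.2487]); n=np.array([-.2487,.9686])
for col in (201,221,228):
  for r in range(182,210,2):
    p=W[r,col]; d=p[:2]-[424.6,-3.6]; print(col,r,C[r,col],"s %.0f t %.0f z %.0f"%(d@u,d@n,p[2]))
E
```

```text
201 182 [243 166 199] s -17 t 117 z 25
201 184 [242 133 181] s -20 t 108 z 24
201 186 [228 116 157] s -21 t 104 z 19
201 188 [185  92 125] s -21 t 105 z 12
201 190 [184 131 142] s -22 t 103 z 7
201 192 [237 181 198] s -22 t 107 z -2
201 194 [244 141 190] s -47 t -6 z 54
201 196 [241 132 181] s -47 t -8 z 49
201 198 [234 122 168] s -49 t -15 z 48
201 200 [209 103 140] s -50 t -16 z 42
201 202 [186  94 124] s -51 t -18 z 38
201 204 [175  92 119] s -51 t -18 z 32
201 206 [180 138 143] s -51 t -15 z 24
201 208 [177 166 160] s -51 t -11 z 16
221 182 [52 52 54] s -3 t -44 z 98
221 184 [50 50 53] s -5 t -47 z 95
221 186 [37 40 43] s -5 t -50 z 90
221 188 [43 44 45] s 0 t -29 z 73
221 190 [43 43 45] s 0 t -28 z 67
221 192 [44 43 48] s -1 t -31 z 63
221 194 [44 44 46] s 0 t -27 z 55
221 196 [64 60 63] s -0 t -27 z 50
221 198 [146 102 115] s 0 t -25 z 42
221 200 [170  87 116] s 2 t -18 z 33
221 202 [164 114 127] s 2 t -15 z 25
221 204 [173 161 157] s 3 t -13 z 18
221 206 [221 213 198] s 6 t -2 z 4
221 208 [241 235 226] s 3 t -11 z 4
228 182 [203 194 184] s 71 t 137 z -1
228 184 [219 212 200] s 67 t 127 z -2
228 186 [234 228 220] s 64 t 116 z -3
228 188 [237 230 222] s 30 t 7 z 50
228 190 [241 235 228] s 25 t -6 z 51
228 192 [238 230 222] s 24 t -10 z 48
228 194 [222 212 199] s 22 t -15 z 45
228 196 [192 180 169] s 22 t -16 z 39
228 198 [161 150 141] s 21 t -17 z 34
228 200 [153 144 136] s 22 t -14 z 26
228 202 [184 175 167] s 23 t -11 z 18
228 204 [194 183 173] s 22 t -12 z 13
228 206 [240 234 225] s 23 t -9 z 5
228 208 [241 235 226] s nan t nan z nan
```

The fingertips end at about z 42, higher than the nominal geometry says, so the bottle is pinched above its axis. I'll open and measure the fingertips.

Request:
{"api": "jog_arm", "payload": {"commands": [{"jaw": 0.085,"delta_pos": [0,0,0],"angular": [0,0,0]},{"jaw": 0.085,"delta_pos": [0,0,0],"angular": [0,0,0]},{"jaw": 0.085,"delta_pos": [0,0,0],"angular": [0,0,0]},{"jaw": 0.085,"delta_pos": [0,0,0],"angular": [0,0,0]},{"jaw": 0.085,"delta_pos": [0,0,0],"angular": [0,0,0]},{"jaw": 0.085,"delta_pos": [0,0,0],"angular": [0,0,0]},{"jaw": 0.085,"delta_pos": [0,0,0],"angular": [0,0,0]}]}}

```text
clock: 6.02
eef_pos: [424.4, -4.7, 39.1]
eef_rot: [[-0.969, -0.249, -0.0], [-0.249, 0.969, -0.0], [0.0, -0.0, -1.0]]
contact_force: [-0.0, -1.0, -0.1]
width: 84.8
grip_force: 0.0
```

```bash
python3 - <<'E'
from h import *
c=bot.read_camera("side"); W=cloud(c); C=c["color"].astype(int)
s0=bot.get_state(); p0=s0["eef_pos"]; print(p0.round(1),s0["width"].round(1),s0["contact_force"].round(1))
u=np.array([.9686,.2487]); n=np.array([-.2487,.9686])
S=(W[...,:2]-p0[:2])@u; T=(W[...,:2]-p0[:2])@n; Z=W[...,2]
m=(C.max(-1)<100)&(np.abs(S)<22)&(T<-30)&(T>-70)&(Z>8)&(Z<130)
for z in range(8,90,6):
    k=m&(Z>=z)&(Z<z+6)
    if k.sum(): print(z,k.sum(),"s",S[k].min().round(),S[k].max().round(),"t",T[k].min().round(),T[k].max().round())
pk=(C[...,0]-C[...,1]>60)&(np.abs(T)<25)&(np.abs(S)<80)&(Z>22); print("pink s",np.percentile(S[pk],[1,50,99]).round(1),"z98",np.percentile(Z[pk],98).round(1),"t",np.percentile(T[pk],[1,99]).round(1))
a=cv2.resize(c["color"][130:240,170:270],(500,550),interpolation=cv2.INTER_CUBIC)
cv2.imwrite("pics/e.png",cv2.cvtColor(a.astype(np.uint8),4))
E
```

```text
Traceback (most recent call last):
AttributeError: 'float' object has no attribute 'round'
```

```bash
cat > f.py <<'E'
from h import *
c=bot.read_camera("side"); W=cloud(c); C=c["color"].astype(int)
s0=bot.get_state(); p0=s0["eef_pos"]; print(p0.round(1),round(s0["width"],1),s0["contact_force"].round(1))
u=np.array([.9686,.2487]); n=np.array([-.2487,.9686])
S=(W[...,:2]-p0[:2])@u; T=(W[...,:2]-p0[:2])@n; Z=W[...,2]
m=(C.max(-1)<100)&(np.abs(S)<22)&(T<-19)&(T>-70)&(Z>8)&(Z<130)
for z in range(8,90,6):
    k=m&(Z>=z)&(Z<z+6)
    if k.sum(): print(z,k.sum(),"s",S[k].min().round(),S[k].max().round(),"t",T[k].min().round(),T[k].max().round())
pk=(C[...,0]-C[...,1]>60)&(np.abs(T)<25)&(np.abs(S)<80)&(Z>22); print("pink s",np.percentile(S[pk],[1,50,99]).round(1),"z98",np.percentile(Z[pk],98).round(1),"t",np.percentile(T[pk],[1,99]).round(1))
a=cv2.resize(c["color"][130:240,170:270],(500,550),interpolation=cv2.INTER_CUBIC)
E
(cat f.py; echo 'cv2.imwrite("pics/e.png",cv2.cvtColor(c["color"][130:240,170:270].repeat(5,0).repeat(5,1),4))')|python3 -
```

```text
[424.4  -4.7  39.2] 84.7 [-0.1 -1.2 -0. ]
56 4 s -6.0 4.0 t -57.0 -54.0
62 14 s -9.0 5.0 t -58.0 -51.0
68 12 s -9.0 4.0 t -58.0 -54.0
74 12 s -9.0 4.0 t -58.0 -51.0
80 14 s -9.0 8.0 t -57.0 -48.0
86 7 s -8.0 3.0 t -57.0 -50.0
pink s [-52.  -28.7   2.3] z98 53.9 t [-19.    6.4]
```

View pics/e.png

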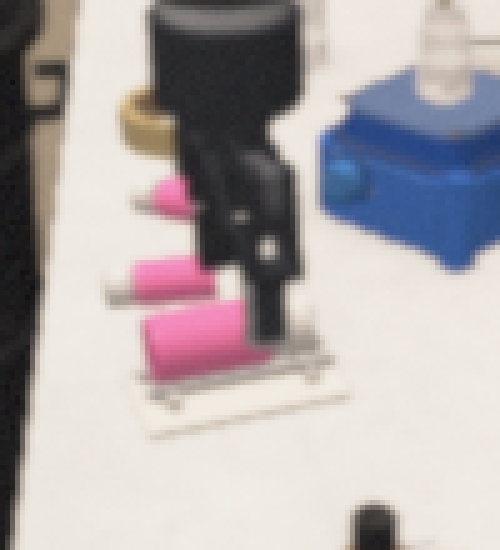

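Open, the fingertips are really at z≈57, so the true tool sits about 25 mm higher than nominal. I'll lower by 24 mm while watching the force, then grip again.

Request:
{"api": "jog_arm", "payload": {"commands": [{"jaw": 0.085,"delta_pos": [0,0,0.006],"angular": [0,0,0]},{"jaw": 0.085,"delta_pos": [0,0,0.006],"angular": [0,0,0]},{"jaw": 0.085,"delta_pos": [0,0,0.006],"angular": [0,0,0]},{"jaw": 0.085,"delta_pos": [0,0,0.006],"angular": [0,0,0]},{"jaw": 0.085,"delta_pos": [0,0,0],"angular": [0,0,0]},{"jaw": 0.085,"delta_pos": [0,0,0],"angular": [0,0,0]}]}}

```text
clock: 6.62
eef_pos: [423.9, -4.7, 14.6]
eef_rot: [[-0.969, -0.249, -0.001], [-0.249, 0.969, -0.0], [0.001, 0.0, -1.0]]
contact_force: [0.4, -0.5, 0.0]
width: 85.0
grip_force: 0.0
```

Request:
{"api": "jog_arm", "payload": {"commands": [{"jaw": 0.03,"delta_pos": [0,0,0],"angular": [0,0,0]},{"jaw": 0.03,"delta_pos": [0,0,0],"angular": [0,0,0]},{"jaw": 0.03,"delta_pos": [0,0,0],"angular": [0,0,0]},{"jaw": 0.03,"delta_pos": [0,0,0],"angular": [0,0,0]},{"jaw": 0.03,"delta_pos": [0,0,0],"angular": [0,0,0]},{"jaw": 0.03,"delta_pos": [0,0,0],"angular": [0,0,0]},{"jaw": 0.03,"delta_pos": [0,0,0],"angular": [0,0,0]},{"jaw": 0.03,"delta_pos": [0,0,0],"angular": [0,0,0]},{"jaw": 0.03,"delta_pos": [0,0,0],"angular": [0,0,0]}], "grip_force": 32}}

```text
clock: 7.37
eef_pos: [424.8, -4.1, 15.6]
eef_rot: [[-0.968, -0.249, 0.001], [-0.249, 0.968, 0.001], [-0.001, 0.001, -1.0]]
contact_force: [-1.2, 4.7, 4.9]
width: 36.2
grip_force: 32.0
```

```bash
python3 f.py
```

```text
[424.8  -4.1  15.6] 35.9 [-1.4  4.7  5.3]
20 5 s -7.0 8.0 t -31.0 -23.0
26 11 s -8.0 8.0 t -34.0 -24.0
32 12 s -9.0 8.0 t -33.0 -23.0
38 15 s -9.0 8.0 t -34.0 -24.0
44 12 s -8.0 9.0 t -33.0 -23.0
50 7 s -9.0 4.0 t -34.0 -29.0
56 1 s -13.0 -13.0 t -45.0 -45.0
62 11 s -15.0 5.0 t -51.0 -45.0
68 32 s -15.0 7.0 t -55.0 -22.0
74 18 s -14.0 8.0 t -54.0 -23.0
80 24 s -20.0 7.0 t -58.0 -21.0
86 28 s -20.0 7.0 t -61.0 -19.0
pink s [-52.5 -31.9 -11.5] z98 63.6 t [-23.3  22.8]
```

Request:
{"api": "jog_arm", "payload": {"commands": [{"jaw": 0.03,"delta_pos": [0,0,-0.005],"angular": [0,0,0]},{"jaw": 0.03,"delta_pos": [0,0,-0.01],"angular": [0,0,0]},{"jaw": 0.03,"delta_pos": [0,0,-0.015],"angular": [0,0,0]},{"jaw": 0.03,"delta_pos": [0,0,-0.02],"angular": [0,0,0]},{"jaw": 0.03,"delta_pos": [0,0,-0.02],"angular": [0,0,0]},{"jaw": 0.03,"delta_pos": [0,0,-0.02],"angular": [0,0,0]},{"jaw": 0.03,"delta_pos": [0,0,-0.02],"angular": [0,0,0]},{"jaw": 0.03,"delta_pos": [0,0,-0.02],"angular": [0,0,0]},{"jaw": 0.03,"delta_pos": [0,0,-0.015],"angular": [0,0,0]},{"jaw": 0.03,"delta_pos": [0,0,-0.005],"angular": [0,0,0]},{"jaw": 0.03,"delta_pos": [0,0,0],"angular": [0,0,0]}]}}

```text
clock: 8.33
eef_pos: [425.2, -5.0, 166.7]
eef_rot: [[-0.969, -0.249, 0.003], [-0.249, 0.969, -0.001], [-0.002, -0.001, -1.0]]
contact_force: [0.7, -0.5, -0.4]
width: 36.1
grip_force: 32.1
```

Request:
{"api": "jog_arm", "payload": {"commands": [{"jaw": 0.03,"delta_pos": [0,0,0],"angular": [0,0,4.25]},{"jaw": 0.03,"delta_pos": [0,0,0],"angular": [0,0,4.25]},{"jaw": 0.03,"delta_pos": [0,0,0],"angular": [0,0,4.25]},{"jaw": 0.03,"delta_pos": [0,0,0],"angular": [0,0,4.25]},{"jaw": 0.03,"delta_pos": [0,0,0],"angular": [0,0,4.25]},{"jaw": 0.03,"delta_pos": [0,0,0],"angular": [0,0,4.25]},{"jaw": 0.03,"delta_pos": [0,0,0],"angular": [0,0,0]},{"jaw": 0.03,"delta_pos": [0,0,0],"angular": [0,0,0]}]}}

```text
clock: 9.0
eef_pos: [423.8, -4.8, 164.2]
eef_rot: [[-0.982, 0.19, -0.002], [0.19, 0.982, -0.0], [0.002, -0.001, -1.0]]
contact_force: [-0.2, 0.3, -0.5]
width: 36.2
grip_force: 32.1
```

```bash
cat > g.py <<'E'
from h import *
import sys
O=np.array([579,-44,0.]); a=np.radians(-11.1); R=np.array([[np.cos(a),-np.sin(a),0],[np.sin(a),np.cos(a),0],[0,0,1]])
s=bot.get_state(); p=s["eef_pos"]; e=(p-O)@R
print("TCP riser frame",e.round(1),"rot",s["eef_rot"].round(3).tolist(),"F riser",(s["contact_force"]@R).round(1),"w",round(s["width"],1),"gf",round(s["grip_force"],1))
c=bot.read_camera("side"); W=cloud(c); C=c["color"].astype(int); L=(W-O)@R-e*[1,1,0]; L[...,2]=W[...,2]-p[2]
near=(np.abs(L[...,0])<70)&(np.abs(L[...,1])<24)&(np.abs(L[...,2])<90)
pk=near&(C[...,0]-C[...,1]>50); wh=near&(C.min(-1)>120)&(C.max(-1)-C.min(-1)<35)&(L[...,0]>-50)
for n,m in(("pink",pk),("white",wh)):
    P=L[m]
    if len(P)>5: print(n,len(P),"lo",np.percentile(P,2,0).round(1),"hi",np.percentile(P,98,0).round(1))
P=L[pk][:,[0,2]]
if len(P)>20:
    print("pink xz rect (rel. TCP)",[np.round(v,1) for v in cv2.minAreaRect(P.astype(np.float32))])
if len(sys.argv)>1:
    q=[c["extrinsics"]]; E=np.array(q[0]); k=E[:3,:3]@p+E[:3,3]; u=int(c["fx"]*k[0]/k[2]+c["cx"]); v=int(c["fy"]*k[1]/k[2]+c["cy"]); u=min(max(u,50),461);v=min(max(v,60),323)
    cv2.imwrite("pics/"+sys.argv[1],cv2.cvtColor(cv2.resize(c["color"][v-60:v+60,u-50:u+50],(500,600),interpolation=cv2.INTER_CUBIC),4))
E
python3 g.py
```

```text
TCP riser frame [-159.8    8.6  164.2] rot [[-0.982, 0.19, -0.002], [0.19, 0.982, -0.0], [0.002, -0.001, -1.0]] F riser [-0.3  0.2 -0.5] w 36.2 gf 32.1
pink 215 lo [-49.6 -21.    6. ] hi [12.  -1.4 38.1]
white 133 lo [ -9.5 -20.5   6.2] hi [34.6 21.1 36.8]
pink xz rect (rel. TCP) [array([-17.9,  21.9]), array([64.2, 33.9]), np.float64(0.4)]
```

Request:
{"api": "jog_arm", "payload": {"commands": [{"jaw": 0.03,"delta_pos": [-0.008,-0.0005,0],"angular": [0,0,0]},{"jaw": 0.03,"delta_pos": [-0.015,-0.001,0],"angular": [0,0,0]},{"jaw": 0.03,"delta_pos": [-0.018,-0.001,0],"angular": [0,0,0]},{"jaw": 0.03,"delta_pos": [-0.018,-0.001,0],"angular": [0,0,0]},{"jaw": 0.03,"delta_pos": [-0.018,-0.001,0],"angular": [0,0,0]},{"jaw": 0.03,"delta_pos": [-0.018,-0.001,0],"angular": [0,0,0]},{"jaw": 0.03,"delta_pos": [-0.016,-0.001,0],"angular": [0,0,0]},{"jaw": 0.03,"delta_pos": [-0.012,-0.001,0],"angular": [0,0,0]},{"jaw": 0.03,"delta_pos": [-0.008,-0.001,0],"angular": [0,0,0]},{"jaw": 0.03,"delta_pos": [0,0,0],"angular": [0,0,0]}]}}

```text
clock: 9.88
eef_pos: [552.8, -38.7, 164.4]
eef_rot: [[-0.981, 0.192, -0.0], [0.192, 0.981, -0.0], [0.0, -0.0, -1.0]]
contact_force: [0.0, -0.5, 0.2]
width: 36.0
grip_force: 32.1
```

Request:
{"api": "jog_arm", "payload": {"commands": [{"jaw": 0.03,"delta_pos": [0,0,0.006],"angular": [0,0,0]},{"jaw": 0.03,"delta_pos": [0,0,0.008],"angular": [0,0,0]},{"jaw": 0.03,"delta_pos": [0,0,0.008],"angular": [0,0,0]},{"jaw": 0.03,"delta_pos": [0,0,0.005],"angular": [0,0,0]},{"jaw": 0.03,"delta_pos": [0,0,0],"angular": [0,0,0]},{"jaw": 0.03,"delta_pos": [0,0,0],"angular": [0,0,0]}]}}

```text
clock: 10.38
eef_pos: [550.7, -38.1, 137.8]
eef_rot: [[-0.981, 0.192, -0.001], [0.192, 0.981, 0.0], [0.001, -0.0, -1.0]]
contact_force: [0.7, 0.8, -1.0]
width: 36.0
grip_force: 32.1
```

```bash
python3 g.py f.png
```

```text
TCP riser frame [-28.9   0.4 137.8] rot [[-0.981, 0.192, -0.001], [0.192, 0.981, 0.0], [0.001, -0.0, -1.0]] F riser [ 0.5  0.9 -1. ] w 36.0 gf 32.1
pink 228 lo [-51.2 -21.5   9.3] hi [-0.7  2.9 38.4]
white 214 lo [-15.8 -23.3 -52.7] hi [68.3 21.  36.8]
pink xz rect (rel. TCP) [array([-19. ,  24.5]), array([65.2, 30.2]), np.float64(2.3)]
```

View pics/f.png

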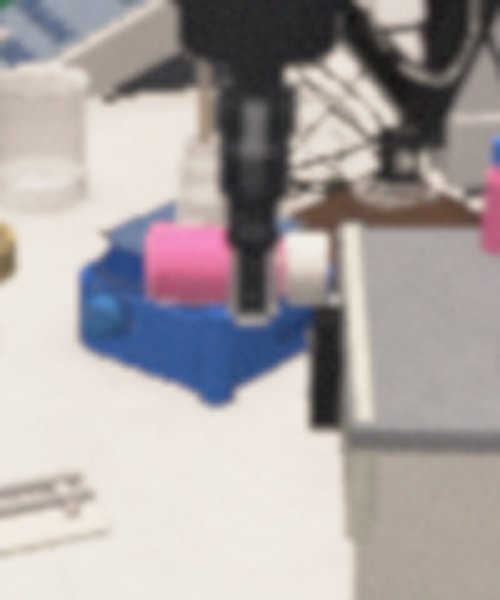

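The bottle is level, with the cap (crop x≈328) overlapping the buffer front (x≈310) by about 8 mm and just above the edge. I'll lower it into contact.

Request:
{"api": "jog_arm", "payload": {"commands": [{"jaw": 0.03,"delta_pos": [0,0,0.001],"angular": [0,0,0]},{"jaw": 0.03,"delta_pos": [0,0,0.001],"angular": [0,0,0]},{"jaw": 0.03,"delta_pos": [0,0,0.001],"angular": [0,0,0]},{"jaw": 0.03,"delta_pos": [0,0,0.001],"angular": [0,0,0]},{"jaw": 0.03,"delta_pos": [0,0,0.001],"angular": [0,0,0]},{"jaw": 0.03,"delta_pos": [0,0,0.001],"angular": [0,0,0]},{"jaw": 0.03,"delta_pos": [0,0,0.0015],"angular": [0,0,0]},{"jaw": 0.03,"delta_pos": [0,0,0.0015],"angular": [0,0,0]},{"jaw": 0.03,"delta_pos": [0,0,0.0015],"angular": [0,0,0]},{"jaw": 0.03,"delta_pos": [0,0,0],"angular": [0,0,0]}]}}

```text
clock: 11.27
eef_pos: [551.0, -38.2, 128.8]
eef_rot: [[-0.981, 0.192, 0.0], [0.192, 0.981, -0.0], [-0.0, -0.0, -1.0]]
contact_force: [-6.0, -0.2, 8.7]
width: 36.2
grip_force: 33.2
```

```bash
python3 g.py
```

```text
TCP riser frame [-28.6   0.3 128.8] rot [[-0.981, 0.192, 0.0], [0.192, 0.981, -0.0], [-0.0, -0.0, -1.0]] F riser [-5.9 -1.4  8.7] w 36.2 gf 33.2
pink 224 lo [-51.8 -20.6   7.5] hi [-15.2   3.6  37.2]
white 212 lo [-18.1 -22.2 -44.1] hi [68.2 21.3 38.8]
pink xz rect (rel. TCP) [array([-19.4,  22.3]), array([65.6, 32. ]), np.float64(3.6)]
```

Request:
{"api": "jog_arm", "payload": {"commands": [{"jaw": 0.03,"delta_pos": [0.0006,0,0.002],"angular": [0,0,0]},{"jaw": 0.03,"delta_pos": [0.0006,0,0.002],"angular": [0,0,0]},{"jaw": 0.03,"delta_pos": [0.0006,0,0.002],"angular": [0,0,0]},{"jaw": 0.03,"delta_pos": [0.0005,0,0.002],"angular": [0,0,0]},{"jaw": 0.03,"delta_pos": [0.0003,0,0.002],"angular": [0,0,0]},{"jaw": 0.03,"delta_pos": [0.0001,0,0.002],"angular": [0,0,0]}]}}

```text
clock: 11.82
eef_pos: [549.2, -37.8, 117.4]
eef_rot: [[-0.981, 0.192, 0.002], [0.192, 0.981, -0.0], [-0.002, 0.0, -1.0]]
contact_force: [-3.0, 0.1, 9.0]
width: 36.0
grip_force: 36.5
```

```bash
python3 g.py
```

```text
TCP riser frame [-30.5   0.4 117.4] rot [[-0.981, 0.192, 0.002], [0.192, 0.981, -0.0], [-0.002, 0.0, -1.0]] F riser [-3.  -0.5  9. ] w 36.0 gf 36.5
pink 237 lo [-53.  -21.2   0.7] hi [-12.5   1.6  35.8]
white 210 lo [ 10.2 -22.4 -30.9] hi [68.4 20.5 49.2]
pink xz rect (rel. TCP) [array([-21.8,  19.5]), array([62.6, 31.4]), np.float64(21.0)]
```

Request:
{"api": "jog_arm", "payload": {"commands": [{"jaw": 0.03,"delta_pos": [0,0,0.002],"angular": [0,0,0]},{"jaw": 0.03,"delta_pos": [0,0,0.002],"angular": [0,0,0]},{"jaw": 0.03,"delta_pos": [-0.0002,0,0.002],"angular": [0,0,0]},{"jaw": 0.03,"delta_pos": [-0.0004,0,0.002],"angular": [0,0,0]},{"jaw": 0.03,"delta_pos": [-0.0006,0,0.002],"angular": [0,0,0]},{"jaw": 0.03,"delta_pos": [-0.0008,0,0.002],"angular": [0,0,0]}]}}

```text
clock: 12.37
eef_pos: [550.5, -38.0, 105.2]
eef_rot: [[-0.981, 0.192, 0.001], [0.192, 0.981, 0.0], [-0.001, 0.0, -1.0]]
contact_force: [-7.4, 0.1, 11.5]
width: 35.6
grip_force: 41.1
```

```bash
python3 g.py
```

```text
TCP riser frame [-29.1   0.4 105.2] rot [[-0.981, 0.192, 0.001], [0.192, 0.981, 0.0], [-0.001, 0.0, -1.0]] F riser [-7.3 -1.4 11.5] w 35.6 gf 41.1
pink 227 lo [-51.8 -21.4  -7. ] hi [-14.4  -0.5  34.7]
white 197 lo [-19.2 -23.3 -22.8] hi [68.4 19.9 56.3]
pink xz rect (rel. TCP) [array([-26.7,  11.5]), array([49.2, 32. ]), np.float64(38.1)]
```

Request:
{"api": "jog_arm", "payload": {"commands": [{"jaw": 0.03,"delta_pos": [-0.0008,0,0.002],"angular": [0,0,0]},{"jaw": 0.03,"delta_pos": [-0.001,0,0.002],"angular": [0,0,0]},{"jaw": 0.03,"delta_pos": [-0.0012,0,0.002],"angular": [0,0,0]},{"jaw": 0.03,"delta_pos": [-0.0014,0,0.0018],"angular": [0,0,0]},{"jaw": 0.03,"delta_pos": [-0.0016,0,0.0016],"angular": [0,0,0]}]}}

```text
clock: 12.83
eef_pos: [555.6, -38.9, 95.2]
eef_rot: [[-0.981, 0.192, -0.001], [0.192, 0.981, 0.001], [0.001, 0.0, -1.0]]
contact_force: [-6.9, 1.1, 7.9]
width: 36.0
grip_force: 40.7
```

```bash
python3 g.py
```

```text
TCP riser frame [-24.    0.5  95.2] rot [[-0.981, 0.192, -0.001], [0.192, 0.981, 0.001], [0.001, 0.0, -1.0]] F riser [-7.  -0.3  7.9] w 36.0 gf 40.7
pink 227 lo [-47.2 -20.8 -13.7] hi [-14.4  -0.5  41.7]
white 157 lo [-17.1 -23.3 -16.2] hi [68.9 20.8 53.5]
pink xz rect (rel. TCP) [array([-21.4,  11.7]), array([58.9, 31.7]), np.float64(53.2)]
```

Request:
{"api": "jog_arm", "payload": {"commands": [{"jaw": 0.03,"delta_pos": [-0.0016,0,0.0015],"angular": [0,0,0]},{"jaw": 0.03,"delta_pos": [-0.0018,0,0.0015],"angular": [0,0,0]},{"jaw": 0.03,"delta_pos": [-0.0018,0,0.0015],"angular": [0,0,0]},{"jaw": 0.03,"delta_pos": [-0.0015,0,0.0015],"angular": [0,0,0]},{"jaw": 0.03,"delta_pos": [0,0,0.001],"angular": [0,0,0]}]}}

```text
clock: 13.3
eef_pos: [561.9, -40.2, 87.5]
eef_rot: [[-0.981, 0.192, -0.002], [0.192, 0.981, 0.001], [0.002, 0.0, -1.0]]
contact_force: [-7.4, 2.4, 7.1]
width: 36.0
grip_force: 36.5
```

```bash
python3 g.py
```

```text
TCP riser frame [-17.5   0.5  87.5] rot [[-0.981, 0.192, -0.002], [0.192, 0.981, 0.001], [0.002, 0.0, -1.0]] F riser [-7.7  1.   7.1] w 36.0 gf 36.5
pink 233 lo [-41.1 -21.5 -18.6] hi [-13.1  -3.8  40.7]
white 462 lo [-47.3 -23.4 -89.8] hi [67.  22.6 47.8]
pink xz rect (rel. TCP) [array([-18.8,  11.3]), array([65.3, 33. ]), np.float64(69.1)]
```

```bash
python3 g.py g.png
```

```text
TCP riser frame [-17.6   0.4  87.3] rot [[-0.981, 0.192, -0.002], [0.192, 0.981, 0.001], [0.002, 0.0, -1.0]] F riser [-7.1 -0.2  3.8] w 36.1 gf 36.3
pink 236 lo [-41.  -21.  -19.1] hi [-13.   -2.5  41.8]
white 465 lo [-47.  -23.  -89.7] hi [67.2 22.9 48.3]
pink xz rect (rel. TCP) [array([-18.7,  11.8]), array([65.4, 33.1]), np.float64(68.7)]
```

View pics/g.png

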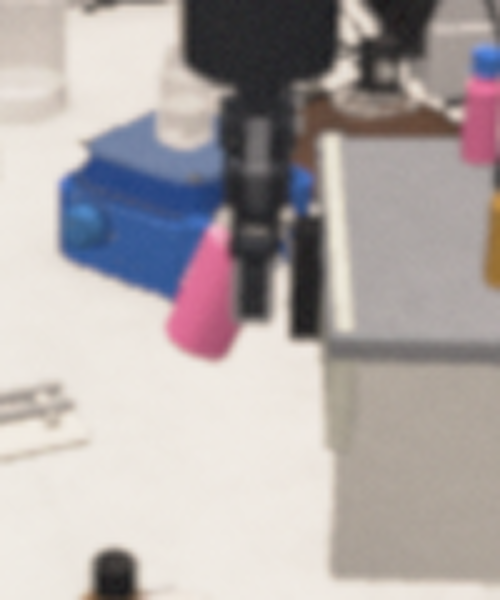

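The bottle has turned about 69°, but it has also slid about 12 mm back in the pads (underside at about (203,345), finger at x≈253). Pushing more would risk losing it. I'll back off and raise, then tilt the tool to take out the remaining ~20° and re-check.

Request:
{"api": "jog_arm", "payload": {"commands": [{"jaw": 0.03,"delta_pos": [0.003,0,0],"angular": [0,0,0]},{"jaw": 0.03,"delta_pos": [0.006,0,0],"angular": [0,0,0]},{"jaw": 0.03,"delta_pos": [0.01,0,0],"angular": [0,0,0]},{"jaw": 0.03,"delta_pos": [0.012,0,0],"angular": [0,0,0]},{"jaw": 0.03,"delta_pos": [0.012,0,0],"angular": [0,0,0]},{"jaw": 0.03,"delta_pos": [0.01,0,0],"angular": [0,0,0]},{"jaw": 0.03,"delta_pos": [0.006,0,0],"angular": [0,0,0]},{"jaw": 0.03,"delta_pos": [0,0,0],"angular": [0,0,0]}]}}

```text
clock: 14.07
eef_pos: [503.9, -28.9, 87.5]
eef_rot: [[-0.981, 0.192, -0.0], [0.192, 0.981, 0.0], [0.0, 0.0, -1.0]]
contact_force: [0.9, 0.3, -0.2]
width: 36.2
grip_force: 36.3
```

```bash
python3 g.py h.png
```

```text
TCP riser frame [-76.6   0.4  87.5] rot [[-0.981, 0.192, -0.0], [0.192, 0.981, 0.0], [0.0, 0.0, -1.0]] F riser [ 0.8  0.4 -0.2] w 36.2 gf 36.3
pink 213 lo [-41.9 -21.  -18.4] hi [-13.4  -3.1  41. ]
white 465 lo [-48.2 -23.4 -89.8] hi [67.4 22.7 49.5]
pink xz rect (rel. TCP) [array([-20.2,  10.1]), array([60.5, 32.4]), np.float64(68.6)]
```

View pics/h.png

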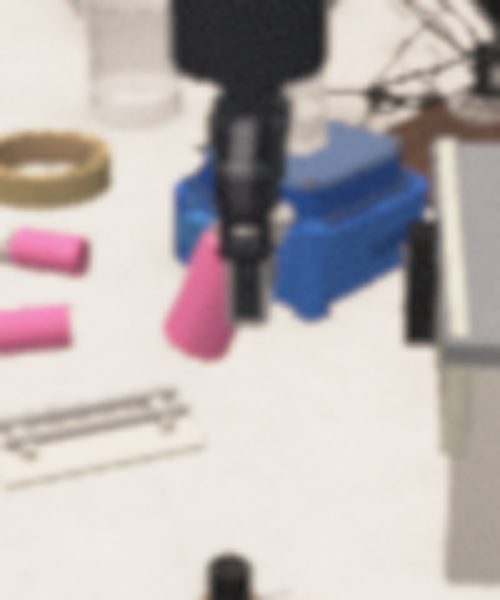

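Request:
{"api": "jog_arm", "payload": {"commands": [{"jaw": 0.03,"delta_pos": [0,0,-0.01],"angular": [0,0,0]},{"jaw": 0.03,"delta_pos": [0,0,-0.02],"angular": [0,0,0]},{"jaw": 0.03,"delta_pos": [0,0,-0.02],"angular": [0,0,0]},{"jaw": 0.03,"delta_pos": [0,0,-0.02],"angular": [0,0,0]},{"jaw": 0.03,"delta_pos": [0,0,-0.015],"angular": [0,0,0]},{"jaw": 0.03,"delta_pos": [0,0,-0.005],"angular": [0,0,0]}]}}

```text
clock: 14.62
eef_pos: [507.1, -29.3, 180.6]
eef_rot: [[-0.981, 0.192, 0.005], [0.192, 0.981, -0.0], [-0.005, 0.001, -1.0]]
contact_force: [0.1, -0.2, -0.5]
width: 35.6
grip_force: 36.3
```

Request:
{"api": "jog_arm", "payload": {"commands": [{"jaw": 0.03,"delta_pos": [0,0,0],"angular": [0,-3,0]},{"jaw": 0.03,"delta_pos": [0,0,0],"angular": [0,-4,0]},{"jaw": 0.03,"delta_pos": [0,0,0],"angular": [0,-4,0]},{"jaw": 0.03,"delta_pos": [0,0,0],"angular": [0,-4,0]},{"jaw": 0.03,"delta_pos": [0,0,0],"angular": [0,-4,0]},{"jaw": 0.03,"delta_pos": [0,0,0],"angular": [0,-3,0]},{"jaw": 0.03,"delta_pos": [0,0,0],"angular": [0,0,0]},{"jaw": 0.03,"delta_pos": [0,0,0],"angular": [0,0,0]},{"jaw": 0.03,"delta_pos": [0,0,0],"angular": [0,0,0]}]}}

```text
clock: 15.37
eef_pos: [505.7, -29.2, 177.7]
eef_rot: [[-0.91, 0.192, 0.367], [0.178, 0.981, -0.072], [-0.374, 0.0, -0.928]]
contact_force: [-0.4, -0.9, -0.5]
width: 36.0
grip_force: 36.2
```

```bash
python3 g.py i.png
```

```text
TCP riser frame [-74.8   0.4 177.7] rot [[-0.91, 0.192, 0.367], [0.178, 0.981, -0.072], [-0.374, 0.0, -0.928]] F riser [-0.2 -0.9 -0.5] w 36.0 gf 36.2
pink 207 lo [-34.5 -21.5 -28.4] hi [-3.8 -6.3 24.1]
white 43 lo [-27.6 -19.3 -29.9] hi [ 2.2 22.1 55.8]
pink xz rect (rel. TCP) [array([-18.8,  -1.2]), array([56.3, 31.1]), np.float64(88.6)]
```

View pics/i.png

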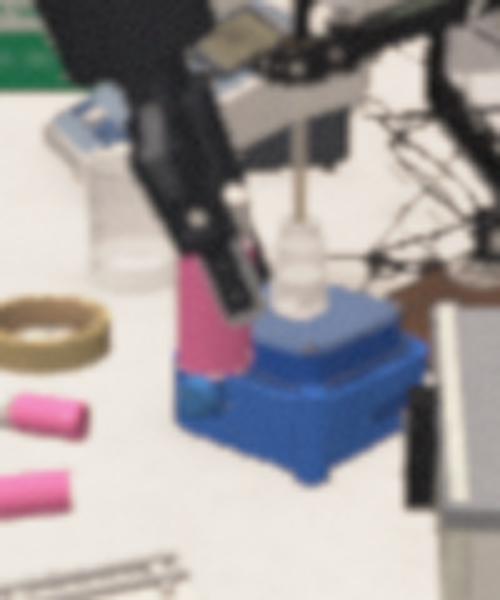

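The bottle hangs upright (88.6°), at about x 178–252 in the crop. I'll carry it to above the pad.

Request:
{"api": "jog_arm", "payload": {"commands": [{"jaw": 0.03,"delta_pos": [-0.0028,-0.013,0.00114],"angular": [0,0,0]},{"jaw": 0.03,"delta_pos": [-0.00564,-0.026,0.00228],"angular": [0,0,0]},{"jaw": 0.03,"delta_pos": [-0.00564,-0.026,0.00228],"angular": [0,0,0]},{"jaw": 0.03,"delta_pos": [-0.00564,-0.026,0.00228],"angular": [0,0,0]},{"jaw": 0.03,"delta_pos": [-0.00564,-0.026,0.00228],"angular": [0,0,0]},{"jaw": 0.03,"delta_pos": [-0.00564,-0.026,0.00228],"angular": [0,0,0]},{"jaw": 0.03,"delta_pos": [-0.00564,-0.026,0.00228],"angular": [0,0,0]},{"jaw": 0.03,"delta_pos": [-0.00564,-0.026,0.00228],"angular": [0,0,0]},{"jaw": 0.03,"delta_pos": [-0.00564,-0.026,0.00228],"angular": [0,0,0]},{"jaw": 0.03,"delta_pos": [-0.00564,-0.026,0.00228],"angular": [0,0,0]},{"jaw": 0.03,"delta_pos": [-0.00564,-0.026,0.00228],"angular": [0,0,0]},{"jaw": 0.03,"delta_pos": [-0.00564,-0.026,0.00228],"angular": [0,0,0]}]}}

```text
clock: 16.42
eef_pos: [516.9, -338.2, 176.8]
eef_rot: [[-0.91, 0.193, 0.367], [0.179, 0.981, -0.071], [-0.373, 0.001, -0.928]]
contact_force: [1.3, -0.8, -0.7]
width: 36.1
grip_force: 36.2
```

Request:
{"api": "jog_arm", "payload": {"commands": [{"jaw": 0.03,"delta_pos": [-0.00564,-0.026,0.00228],"angular": [0,0,0]},{"jaw": 0.03,"delta_pos": [-0.0028,-0.013,0.00114],"angular": [0,0,0]},{"jaw": 0.03,"delta_pos": [0,0,0],"angular": [0,0,0]},{"jaw": 0.03,"delta_pos": [0,0,0],"angular": [0,0,0]},{"jaw": 0.03,"delta_pos": [0,0,0],"angular": [0,0,0]}]}}

```text
clock: 16.83
eef_pos: [517.9, -375.4, 176.8]
eef_rot: [[-0.91, 0.192, 0.367], [0.178, 0.981, -0.071], [-0.374, 0.001, -0.928]]
contact_force: [0.2, 0.1, -0.1]
width: 36.1
grip_force: 36.2
```

```bash
cat > k.py <<'E'
from h import *
from scipy.optimize import least_squares
s=bot.get_state(); p=s["eef_pos"]; R=s["eef_rot"]
print("TCP",p.round(1),R.round(3).tolist(),"F",s["contact_force"].round(1),"w",round(s["width"],1),"gf",round(s["grip_force"],1))
for cam in("side","top"):
    c=bot.read_camera(cam); W=cloud(c); C=c["color"].astype(int)
    m=(C[...,0]-C[...,1]>45)&(C[...,2]-C[...,1]>15)&(np.linalg.norm(W[...,:2]-p[:2],axis=-1)<60)&(W[...,2]>p[2]-100)&(W[...,2]<p[2]+80)
    P=W[m]
    if len(P)<15: print(cam,len(P)); continue
    print(cam,len(P),"lo",np.percentile(P,2,0).round(1),"hi",np.percentile(P,98,0).round(1))
    if cam=="side":
        z0=np.median(P[:,2])
        def res(q):
            a=np.array([q[2],q[3],1]); a/=np.linalg.norm(a); d=P-[q[0],q[1],z0]
            return np.linalg.norm(d-np.outer(d@a,a),axis=1)-18.5
        f=least_squares(res,[P[:,0].mean(),P[:,1].mean()+10,0,0],loss="soft_l1",f_scale=1.5); q=f.x
        a=np.array([q[2],q[3],1]); zb=np.percentile(P[:,2],1)
        base=np.array([q[0],q[1],z0])+a*(zb-z0); print(" axis base",base.round(1),"tilt deg x,y",np.degrees(q[2:]).round(1),"rms",np.sqrt(np.mean(f.fun**2)).round(2))
        print(" base->pad (503,-372.5,7) in tool axes",(R.T@(np.array([502.8,-372.5,7])-base)).round(1))
E
python3 k.py
```

```text
TCP [ 517.9 -375.4  176.8] [[-0.91, 0.192, 0.367], [0.178, 0.981, -0.071], [-0.374, 0.001, -0.928]] F [ 0.2  0.1 -0.1] w 36.1 gf 36.2
side 408 lo [ 479.5 -396.   150.1] hi [ 509.7 -377.8  196.7]
 axis base [ 496.6 -371.4  149.4] tilt deg x,y [ 2.7 -1.8] rms 3.29
 base->pad (503,-372.5,7) in tool axes [ 47.4  -0.  134.4]
top 10
```

Request:
{"api": "jog_arm", "payload": {"commands": [{"jaw": 0.03,"delta_pos": [0.00428,0,0.01208],"angular": [0,0,0]},{"jaw": 0.03,"delta_pos": [0.00428,0,0.01208],"angular": [0,0,0]},{"jaw": 0.03,"delta_pos": [0.00428,0,0.01208],"angular": [0,0,0]},{"jaw": 0.03,"delta_pos": [0.00428,0,0.01208],"angular": [0,0,0]},{"jaw": 0.03,"delta_pos": [0.00428,0,0.01208],"angular": [0,0,0]},{"jaw": 0.03,"delta_pos": [0.00428,0,0.01208],"angular": [0,0,0]},{"jaw": 0.03,"delta_pos": [0.00428,0,0.01208],"angular": [0,0,0]},{"jaw": 0.03,"delta_pos": [0.00428,0,0.01208],"angular": [0,0,0]},{"jaw": 0.03,"delta_pos": [0.00428,0,0.01208],"angular": [0,0,0]},{"jaw": 0.03,"delta_pos": [0.00428,0,0.01208],"angular": [0,0,0]},{"jaw": 0.03,"delta_pos": [0,0,0],"angular": [0,0,0]},{"jaw": 0.03,"delta_pos": [0,0,0],"angular": [0,0,0]}]}}

```text
clock: 17.93
eef_pos: [523.1, -375.8, 48.9]
eef_rot: [[-0.91, 0.191, 0.367], [0.178, 0.982, -0.071], [-0.374, 0.001, -0.928]]
contact_force: [-0.4, -0.0, -0.7]
width: 36.0
grip_force: 36.2
```

```bash
(cat k.py; cat <<'E'
    if cam=="side":
        hsv=cv2.cvtColor(c["color"],cv2.COLOR_RGB2HSV)
        b=(hsv[...,0]>100)&(hsv[...,0]<125)&(hsv[...,1]>150)&(np.abs(W[...,0]-503)<45)&(np.abs(W[...,1]+372)<45)&(W[...,2]<20)
        print("pad cols",np.where(b)[1].min(),np.where(b)[1].max(),"rows",np.where(b)[0].min(),np.where(b)[0].max())
        for r in range(*[np.where(m)[0].min(),np.where(m)[0].max()+1],4):
            k=np.where(m[r])[0]; print(r,k.min() if len(k) else "",k.max() if len(k) else "")
        cv2.imwrite("pics/j.png",cv2.cvtColor(cv2.resize(c["color"][210:340,200:320],(554,600),interpolation=cv2.INTER_CUBIC),4))
E
)|python3 -
```

```text
TCP [ 523.1 -375.8   48.9] [[-0.91, 0.191, 0.367], [0.178, 0.982, -0.071], [-0.374, 0.001, -0.928]] F [-0.4 -0.  -0.7] w 36.0 gf 36.2
side 269 lo [ 484.1 -398.2   21.5] hi [ 514.1 -376.    63.9]
 axis base [ 501.9 -371.6   20.9] tilt deg x,y [ 2.7 -3.4] rms 4.02
 base->pad (503,-372.5,7) in tool axes [ 4.2 -0.7 13.3]
pad cols 256 287 rows 299 319
290 263 271
294 262 273
298 262 276
302 262 281
306 265 279
top 3
```

View pics/j.png

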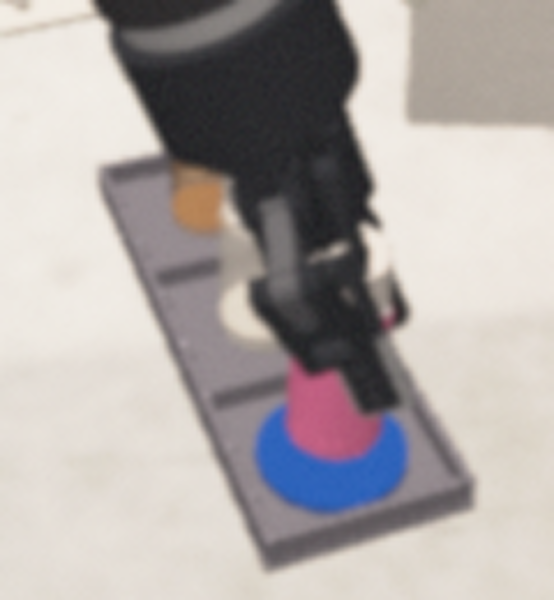

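The bottle is above the pad, with its base centre at about (335,440) and the pad at about (332,455). I'll lower it gently.

Request:
{"api": "jog_arm", "payload": {"commands": [{"jaw": 0.03,"delta_pos": [0.0005,-0.0002,0.0015],"angular": [0,0,0]},{"jaw": 0.03,"delta_pos": [0.0005,-0.0002,0.0015],"angular": [0,0,0]},{"jaw": 0.03,"delta_pos": [0.0005,-0.0002,0.0015],"angular": [0,0,0]},{"jaw": 0.03,"delta_pos": [0.0005,-0.0002,0.0015],"angular": [0,0,0]},{"jaw": 0.03,"delta_pos": [0.0005,-0.0002,0.0015],"angular": [0,0,0]},{"jaw": 0.03,"delta_pos": [0.0005,-0.0002,0.0015],"angular": [0,0,0]},{"jaw": 0.03,"delta_pos": [0.0005,-0.0002,0.0015],"angular": [0,0,0]},{"jaw": 0.03,"delta_pos": [0,0,0],"angular": [0,0,0]},{"jaw": 0.03,"delta_pos": [0,0,0],"angular": [0,0,0]}]}}

```text
clock: 18.78
eef_pos: [523.6, -378.6, 38.0]
eef_rot: [[-0.91, 0.192, 0.367], [0.178, 0.981, -0.072], [-0.374, 0.0, -0.927]]
contact_force: [0.2, -0.2, -1.1]
width: 36.0
grip_force: 36.2
```

Request:
{"api": "jog_arm", "payload": {"commands": [{"jaw": 0.03,"delta_pos": [0.00037,0,0.00093],"angular": [0,0,0]},{"jaw": 0.03,"delta_pos": [0.00037,0,0.00093],"angular": [0,0,0]},{"jaw": 0.03,"delta_pos": [0,0,0],"angular": [0,0,0]}]}}

```text
clock: 19.03
eef_pos: [524.4, -378.9, 37.6]
eef_rot: [[-0.909, 0.192, 0.37], [0.178, 0.981, -0.073], [-0.377, -0.0, -0.926]]
contact_force: [-4.0, 2.6, 5.7]
width: 35.4
grip_force: 37.0
```

Request:
{"api": "jog_arm", "payload": {"commands": [{"jaw": 0.03,"delta_pos": [0.00037,0,0.00093],"angular": [0,0,0]},{"jaw": 0.03,"delta_pos": [0,0,0],"angular": [0,0,0]},{"jaw": 0.036,"delta_pos": [0,0,0],"angular": [0,0,0]},{"jaw": 0.038,"delta_pos": [0,0,0],"angular": [0,0,0]},{"jaw": 0.04,"delta_pos": [0,0,0],"angular": [0,0,0]},{"jaw": 0.043,"delta_pos": [0,0,0],"angular": [0,0,0]},{"jaw": 0.048,"delta_pos": [0,0,0],"angular": [0,0,0]},{"jaw": 0.055,"delta_pos": [0,0,0],"angular": [0,0,0]},{"jaw": 0.06,"delta_pos": [0,0,0],"angular": [0,0,0]},{"jaw": 0.06,"delta_pos": [0,0,0],"angular": [0,0,0]}], "grip_force": 20}}

```text
clock: 19.87
eef_pos: [523.7, -378.6, 35.0]
eef_rot: [[-0.91, 0.192, 0.367], [0.178, 0.981, -0.072], [-0.374, 0.0, -0.927]]
contact_force: [0.6, 0.0, -0.5]
width: 60.0
grip_force: 0.0
```

```bash
python3 k.py
```

```text
TCP [ 523.7 -378.6   35. ] [[-0.91, 0.192, 0.367], [0.178, 0.981, -0.072], [-0.374, 0.0, -0.927]] F [ 0.6  0.  -0.5] w 60.0 gf 0.0
side 159 lo [ 486.9 -410.8    8.4] hi [ 520.3 -382.    65.4]
 axis base [ 504.8 -375.6    8. ] tilt deg x,y [-2.  -1.9] rms 3.32
 base->pad (503,-372.5,7) in tool axes [ 2.7  2.6 -0. ]
top 0
```

Request:
{"api": "jog_arm", "payload": {"commands": [{"jaw": 0.06,"delta_pos": [0,0,-0.005],"angular": [0,0,0]},{"jaw": 0.06,"delta_pos": [0,0,-0.008],"angular": [0,0,0]},{"jaw": 0.06,"delta_pos": [0,0,-0.01],"angular": [0,0,0]},{"jaw": 0.06,"delta_pos": [0,0,-0.012],"angular": [0,0,0]},{"jaw": 0.06,"delta_pos": [0,0,-0.015],"angular": [0,0,0]},{"jaw": 0.06,"delta_pos": [0,0,-0.02],"angular": [0,0,0]},{"jaw": 0.06,"delta_pos": [0,0,-0.02],"angular": [0,0,0]},{"jaw": 0.06,"delta_pos": [0,0,-0.02],"angular": [0,0,0]},{"jaw": 0.06,"delta_pos": [0,0,-0.02],"angular": [0,0,0]},{"jaw": 0.06,"delta_pos": [0,0,-0.02],"angular": [0,0,0]},{"jaw": 0.06,"delta_pos": [0,0,-0.01],"angular": [0,0,0]},{"jaw": 0.06,"delta_pos": [0,0,0],"angular": [0,0,0]}]}}

```text
clock: 20.97
eef_pos: [465.2, -368.1, 187.7]
eef_rot: [[-0.908, 0.193, 0.371], [0.177, 0.981, -0.076], [-0.379, -0.003, -0.925]]
contact_force: [-0.1, 0.1, 0.5]
width: 59.9
grip_force: 0.0
```

```bash
python3 - <<'E'
from h import *
from scipy.optimize import least_squares
s=bot.get_state(); print(s["eef_pos"].round(),s["contact_force"].round(1),s["width"])
for cam in("side","top"):
    c=bot.read_camera(cam); W=cloud(c); C=c["color"].astype(int)
    A=(np.abs(W[...,0]-503)<36)&(np.abs(W[...,1]+373)<36)
    P=W[A&(C[...,0]-C[...,1]>45)&(W[...,2]>12)&(W[...,2]<80)]; K=W[A&(W[...,2]>85)&(W[...,2]<105)]
    print(cam,len(P),P.min(0).round() if len(P) else "",P.max(0).round() if len(P) else "","cap top",len(K),np.median(K,0).round(1) if len(K) else "",cv2.minEnclosingCircle(K[:,:2].astype(np.float32)) if len(K) else "")
    if cam=="side" :
        f=least_squares(lambda q:np.hypot(P[:,0]-q[0]-q[2]*(P[:,2]-40),P[:,1]-q[1]-q[3]*(P[:,2]-40))-18.5,[503,-373,0,0],loss="soft_l1"); print(f.x.round(3))
    for l in ["pink_bottle","clear_bottle","dropper_bottle"]: print(l,[(np.round(r["xyz"]).tolist(),round(r["confidence"],2)) for r in bot.recognise(cam,l)][:3])
E
```

```text
[ 465. -368.  188.] [-0.1  0.1  0.5] 59.910020442502116
side 554 [ 486. -396.   12.] [ 522. -376.   75.] cap top 274 [ 502.9 -381.    92.4] ((503.71185302734375, -377.14544677734375), 16.832124710083008)
[ 5.04059e+02 -3.75579e+02  5.00000e-03  1.80000e-02]
pink_bottle [([503.0, -393.0, 61.0], 0.9), ([378.0, 217.0, 20.0], 0.47), ([363.0, 94.0, 20.0], 0.44)]
clear_bottle [([480.0, -311.0, 61.0], 0.84)]
dropper_bottle [([467.0, -233.0, 38.0], 0.83)]
top 4 [ 491. -364.   28.] [ 497. -360.   65.] cap top 150 [ 505.2 -374.6   93.5] ((505.5201416015625, -375.2214050292969), 17.080062866210938)
pink_bottle [([505.0, -369.0, 92.0], 0.76), ([386.0, 108.0, 26.0], 0.62), ([396.0, 210.0, 24.0], 0.6)]
clear_bottle [([483.0, -285.0, 93.0], 0.76), ([635.0, -59.0, 130.0], 0.17)]
dropper_bottle [([472.0, -222.0, 44.0], 0.48), ([481.0, -270.0, 3.0], 0.37)]
```

```bash
python3 -c "
from workcell import bot
print(bot.job_done())"
```

```text
the job is handed in; nothing more can be done
None
```

I handed the job in with the pink bottle standing upright on the blue pad, about 3 mm off centre, released and with the gripper clear; the buffer swung it about 69° before it slid in the fingers, so its side never lay flat on the buffer and I tilted the tool for the last 22°.

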